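# Turn the moth scanner's stage through its full turn

## Task

Scan the moth all round: turn the scanner's round stage by its knobs clockwise, seen from above, through one full turn and on until it comes right up against its end stop, and leave it there. The fixed scanner arm is in the way of your hand, so let go before it and carry on with another knob; turn steadily and never let the stage spin fast. Keep the white block with the moth standing in the middle of the stage, and do not disturb the other things on the desk.

Things in the scene. Friction and masses are not known exactly. Their poses are not given: they have to be found in the camera images.
- scanner: Specimen scanner fixed to the desk. Origin: on the desk under the round stage's axis, z up. Its fixed white arm (30 mm wide, 136 to 181 mm above the desk) runs along +x of this frame from 5 mm short of the axis to a white column (45 x 70 mm, 205 mm tall) 155 mm out, on a 20 mm grey base. Knobs pass under the arm with 16 mm to spare; a hand on a knob does not.
- stage (a joint): Angle of the round stage (204 mm across, top 45 mm above the desk), rad, growing clockwise from above; starts at 0 to 0.5. The end stop lies somewhat over one full turn on, to be found by feel. Stiff bearing (0.06 N m): stays where left. At 0 the red knob is on the scanner's -x side; yellow is 60 degrees from +x towards +y, blue 60 degrees towards -y.
- knob_red (a point): The red knob of the stage: a round upright grip, 22 mm in diameter and 36 mm long, turning freely on a 14 mm stem, 88 mm from the stage's axis. This point is the middle of its top face, 120 mm above the desk; it goes round with the stage.
- knob_yellow (a point): The yellow knob of the stage: a round upright grip, 22 mm in diameter and 36 mm long, turning freely on a 14 mm stem, 88 mm from the stage's axis. This point is the middle of its top face, 120 mm above the desk; it goes round with the stage.
- knob_blue (a point): The blue knob of the stage: a round upright grip, 22 mm in diameter and 36 mm long, turning freely on a 14 mm stem, 88 mm from the stage's axis. This point is the middle of its top face, 120 mm above the desk; it goes round with the stage.
- stage_center (a point): Centre of the stage's top face, 45 mm above the desk, on the axis.
- block: White mounting block, 60 x 45 x 25 mm, with a moth on it (34 mm tall in all), standing loose in the middle of the stage. Origin: centre of its underside, z up.
- bell_jar: Rounded glass bell jar, 110 mm across, 172 mm tall; bystander. Origin: centre of its underside.
- dish: Copper dish with rim, 110 mm across, 30 mm tall; bystander. Origin: centre of its underside.
- tweezers: Nickel-plated tweezers, 130 mm long, lying on the desk; bystander. Origin: centre of the underside.
- foot: Black cast-iron microscope foot with a stub column, 140 x 100 mm, 102 mm tall; bystander. Origin: middle of the underside.
- spare_block: Spare white mounting block with a cork strip, 70 x 45 x 30 mm; bystander. Origin: centre of its underside.
- pin_box: Flat blue pin box, 90 x 60 x 25 mm; bystander. Origin: centre of its underside.
There are look-alikes about, which are no part of the job. What is shaped like the block but red is not meant.

How it is judged:
On the way, in this order (a step that is already met when the one before it is completed fails the run):
1. the stage has been turned half way round (value of joint stage above 3.6 rad), for 0.1 s.
2. the stage has been turned right round to its end stop (value of joint stage above 6.82 rad), for 0.2 s.
At the end, for the whole second after the job is handed in: The stage is at rest against its end stop (within 0.1 rad), more than a full turn clockwise from its start; the white block stands upright (within 0.15 rad) at rest on the stage, within 20 mm of its centre; the six bystanders are within 30 mm of where they were (value of joint stage above 6.8 rad and velocity of joint stage between -0.05 and 0.05 rad/s and horizontal distance between block and stage_center below 0.02 m and angle between block's own z axis and vertical below 0.15 rad and linear speed of block below 0.02 m/s and distance of each of bell_jar, dish, tweezers, foot, spare_block, pin_box from where it was at the start of the episode below 0.03 m); the robot touches nothing.
It fails at once if the stage spins faster than 4 rad/s (velocity of joint stage above 4 rad/s or velocity of joint stage below -4 rad/s).
It fails at once if the block is tipped or pushed more than 30 mm from the middle of the stage (not (horizontal distance between block and stage_center below 0.03 m and angle between block's own z axis and vertical below 0.5 rad)).
It fails at once if a bystander is moved more than 50 mm (distance of any of bell_jar, dish, tweezers, foot, spare_block, pin_box from where it was at the start of the episode above 0.05 m).
It also fails if it takes over 67 s, if anything falls off the work surface, if the arm or the gripper's body presses on something with over 40 N, if the wrist force passes 120 N, or if a joint passes its speed limit or range.

## Robot

A 7-joint arm with a two-finger parallel gripper is mounted at the origin on the work surface. World frame = base frame: x ahead of the robot, y to its left, z up, the work surface at z = 0. Lengths are in m, angles in rad, forces in N, time in s.
With the tool pointing down it reaches from about 0.4 to 0.85 m from the base axis. Payload 4.4 kg.
Tool frame: the origin (TCP) lies on the centre line of the jaws, within the pads' length; the fingertips stand 19 mm ahead of it and the grasp point (between the pads) is the TCP (arm.tcp_to_tips is the distance from the TCP to the fingertips, in m); z points along the fingers, y is the line along which they close (so a half turn about z gives the same grasp; the last joint's range is limited). The gripper opens to 94 mm and grips with 3 to 60 N. Pads are 16 mm wide; open, the fingers measure 119 mm over their backs; the gripper's body (75 mm by 177 mm) begins 78 mm behind the grasp point.
Start: joints at [1.053, 0.628, 0.038, 1.517, -0.027, 0.996, -0.02], TCP at [0.284, -0.585, 0.224] pointing down, gripper open.
Joint ranges: [-3.06, 3.06], [-0.37, 2.12], [-1.25, 1.32], [0.18, 2.47], [-1.1, 4.24], [0.23, 1.98], [-2.94, 2.94]. Speed limits (rad/s): [2.57, 2.57, 3.14, 3.14, 3.14, 3.14, 3.14].

## Interface

Orientations are given as a unit quaternion [x, y, z, w].
In Python, from cell import arm gives the robot as it stands. The module is installed in compiled form; this text tells all that it offers.
- The arm moves only by the tool apply_moves, never from a script. Its argument "plan" is a list of rows, each a list of 4 numbers: the shift along the tool's x, y, z in mm, then the turn about the tool's z in rad. A call has 1 to 8 rows; each row shifts and turns the commanded pose from where the row before left it, along the tool's axes as they then stand; what a row does not reach is not made up. A row lasts 1/8 s, in which the tool goes at most 62.5 mm and 10.7 degrees, less where a joint would pass 70% of its speed; a pose out of reach is approached as far as the arm can. A call with a gripper value outside its range is refused whole. "gripper" is the opening, from 0 (shut) to 1 (fully open), set as the call begins (left out, the last holds). The fingers move at their own pace and stop on an object; "squeeze" is the grip in N (left out, the last holds). Time passes only in rows, so rows that do not move let the fingers close. It gives the time, the measured TCP pose, the force, the opening and the grip force at its end, in the units of the state.
- arm.read_state(): the state, without advancing time (a new reading comes with each control period).
- arm.snapshot(name): name is "scene" or "top" or "wrist"; returns a dict with "img" (480x640x3 uint8, blue, green, red), "vertical_fov" (degrees; the focal length in pixels is half the picture's height over the tangent of half this angle, whatever the lens; pixels are square), "cx", "cy" (the principal point, pixels), "T" (4x4, takes a point from camera to world coordinates). Camera axes: x right, y up, looking along -z (the intrinsics and any distortion apply to the point x, -y, -z); pixel columns grow to the right and rows downward; lengths in m; the calibration is good to about 2 mm. A picture is of the moment at which its call begins. There is no depth.
- arm.job_done(): hands the job in; it is judged then, once.
The state is a dict: "time": time; "qpos": joint angles; "qd": joint speeds; "effort": joint torques, N m; "ee_pos": TCP position; "eef_rot": TCP orientation; "force": force on the tool from outside, world axes, zero at the start; "ft_torque": the same for the moment, N m; "width": finger opening in m; "gripper_force": force on a finger pad.
Only numpy, scipy, OpenCV 4.12 (cv2) and the standard library are available. Lean on these libraries where they do the work, as an engineer would, in place of code of your own. Each camera call takes 0.05 s, during which the arm holds its last target. There are 200 camera calls.

## Working session

There is one attempt and no reset: what is moved stays moved. The work goes in short steps, Python scripts to look and compute and a tool call to move; the robot and the scene stay as the last step left them, time stands still between calls to the robot, and variables do not carry over. Pictures are saved under pics/ and viewed, at most 10 in all, crops included, and the job is handed in when it is done.

Besides the shell and the picture viewer there is one more tool, called in YAML: its name, and indented under it one key for each argument. apply_moves: Moves the arm, as the interface text tells. Its arguments: {"type":"object","properties":{"plan":{"type":"array"},"gripper":{"type":"number"},"squeeze":{"type":"number"}},"required":["plan"]}

```bash
mkdir -p pics
cat > h.py <<'E'
import numpy as np, cv2
from cell import arm
def snap(n):
    s=arm.snapshot(n); s['f']=240/np.tan(np.radians(s['vertical_fov'])/2); return s
def ray(s,u,v):
    d=np.array([(u-s['cx'])/s['f'],-(v-s['cy'])/s['f'],-1.]); T=np.array(s['T']); d=T[:3,:3]@d
    return T[:3,3],d/np.linalg.norm(d)
def plane(s,u,v,z):
    o,d=ray(s,u,v); return o+d*(z-o[2])/d[2]
def tri(a,b):
    (o1,d1),(o2,d2)=a,b
    A=np.stack([d1,-d2],1); t=np.linalg.lstsq(A,o2-o1,rcond=None)[0]
    p,q=o1+d1*t[0],o2+d2*t[1]; return (p+q)/2,np.linalg.norm(p-q)
def proj(s,p):
    T=np.array(s['T']); c=T[:3,:3].T@(np.array(p)-T[:3,3]); return s['cx']+s['f']*c[0]/-c[2], s['cy']-s['f']*c[1]/-c[2]
def blobs(img,amin=40):
    hsv=cv2.cvtColor(img,cv2.COLOR_BGR2HSV); out={}
    for n,rs in dict(red=[(0,8),(172,180)],yellow=[(20,35)],blue=[(100,130)]).items():
        m=sum(cv2.inRange(hsv,(a,110,60),(b,255,255)) for a,b in rs)
        k,l,st,c=cv2.connectedComponentsWithStats(m)
        out[n]=[(c[i].round(1).tolist(),st[i].tolist()) for i in range(1,k) if st[i][4]>amin]
    return out
E
python3 - <<'E'
from h import *
S={n:snap(n) for n in('scene','top')}
for n,s in S.items():
    cv2.imwrite(f'pics/{n}.png',s['img']); print(n,[k for k in s],s['f'],s['cx'],s['cy'],np.array(s['T']).round(3).tolist())
    for k,v in blobs(s['img']).items(): print(k,v)
print(arm.read_state())
E
```

```text
scene ['img', 'vertical_fov', 'cx', 'cy', 'T', 'f'] 543.7952709722085 320.1312797506443 231.6877106421848 [[-0.209, -0.817, 0.537, 1.181], [0.978, -0.166, 0.128, 0.172], [-0.015, 0.552, 0.834, 1.164], [0.0, 0.0, 0.0, 1.0]]
red [([30.2, 65.9], [22, 58, 17, 14, 114]), ([88.3, 69.3], [72, 65, 31, 9, 116]), ([88.6, 96.9], [60, 74, 50, 57, 1019]), ([335.7, 238.6], [331, 232, 9, 16, 97]), ([219.8, 276.5], [212, 270, 18, 15, 79]), ([230.2, 288.4], [220, 280, 21, 18, 165])]
yellow [([348.0, 297.8], [343, 291, 11, 16, 138])]
blue [([20.2, 149.4], [0, 124, 51, 55, 1686]), ([241.9, 183.8], [230, 171, 22, 26, 119]), ([281.8, 273.2], [278, 270, 9, 8, 51])]
top ['img', 'vertical_fov', 'cx', 'cy', 'T', 'f'] 490.0708265411401 314.9695119352256 240.26064441704855 [[0.028, 0.99, -0.139, 0.32], [-1.0, 0.029, 0.008, 0.022], [0.012, 0.138, 0.99, 1.2], [0.0, 0.0, 0.0, 1.0]]
red [([390.8, 177.7], [383, 169, 18, 20, 126]), ([404.3, 189.6], [395, 180, 18, 19, 109]), ([299.0, 222.4], [295, 217, 9, 12, 90])]
yellow [([180.0, 59.2], [177, 50, 7, 18, 64]), ([459.2, 61.1], [446, 59, 26, 6, 73]), ([276.4, 161.2], [271, 155, 11, 14, 106])]
blue [([342.2, 172.2], [338, 167, 9, 13, 80]), ([419.9, 313.0], [413, 292, 24, 42, 107])]
{'time': 0.1, 'qpos': array([ 1.05318605,  0.62922747,  0.03841918,  1.51823533, -0.02700884,
        0.9963174 , -0.02001787]), 'qd': array([-0.00108428, -0.00195217,  0.00098287, -0.00235076, -0.00033251,
       -0.00045185, -0.00018032]), 'effort': array([ 2.93019897e-03, -5.50795197e+01,  1.14734720e+00, -1.87118483e+01,
       -5.21714590e-02,  1.92049850e-02,  6.34798744e-05]), 'ee_pos': array([ 0.28358755, -0.58425497,  0.223673  ]), 'eef_rot': array([ 9.74591565e-01,  2.23987911e-01, -1.83399930e-04, -8.15012821e-04]), 'force': array([-0.45461602, -0.59324407,  0.71113483]), 'ft_torque': array([-0.00127676,  0.00813442,  0.00831914]), 'gripper_force': 0.0, 'width': 0.09369649081247708}
```

View pics/scene.png

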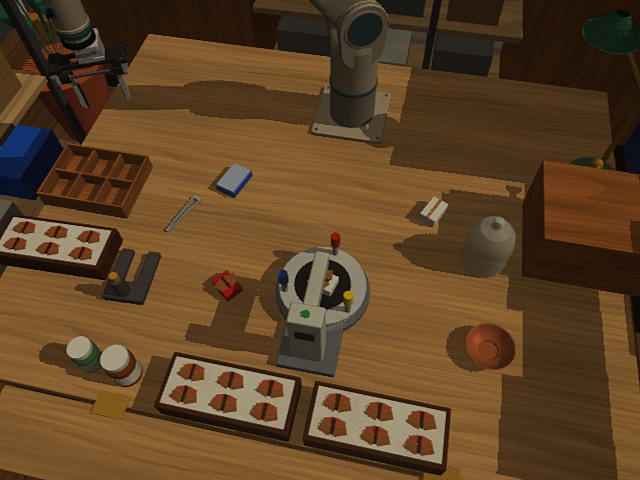

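View pics/top.png

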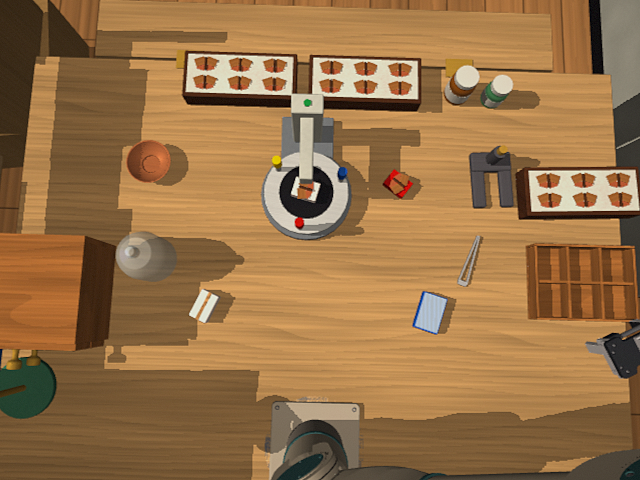

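Scene view: the scanner is at about (318,290), with the red knob at (336,239), yellow at (348,298) and blue at (283,278). In the top view the stage centre is about (306,194), with red at (299,222), yellow at (276,161) and blue at (342,172). The white block with the moth is at top (306,189). The red-sided look-alike at top (397,184) / scene (227,286) is on the desk and is not meant. The spare block is at top (204,306). I'll triangulate the knobs and confirm them in a crop.

Run:
```python
from h import *
S={n:snap(n) for n in('scene','top')}
roi={'scene':(265,220,370,380),'top':(255,90,360,245)}
C={}
for n,s in S.items():
    x0,y0,x1,y1=roi[n]; im=s['img'][y0:y1,x0:x1]
    C[n]={k:max(v,key=lambda b:b[1][4]) for k,v in blobs(im,20).items() if v}
    for k,(c,st) in C[n].items(): c[0]+=x0;c[1]+=y0
    print(n,C[n])
P={}
for k in('red','yellow','blue'):
    p,e=tri(ray(S['scene'],*C['scene'][k][0]),ray(S['top'],*C['top'][k][0])); P[k]=p; print(k,p.round(4),'gap',round(e,4))
a,b,c=[P[k][:2] for k in P]
M=2*np.array([b-a,c-a]); ctr=np.linalg.solve(M,[b@b-a@a,c@c-a@a]); print('centre',ctr,'r',np.linalg.norm(a-ctr))
for k in P: d=P[k][:2]-ctr; print(k,np.degrees(np.arctan2(d[1],d[0])))
print('mean ctr',np.mean([a,b,c],0))
t=S['top']
a1=cv2.resize(t['img'][85:245,245:425],None,fx=4,fy=4,interpolation=cv2.INTER_CUBIC)[:600]
cv2.imwrite('pics/crop.png',a1)
```

```text
scene {'red': ([335.7, 238.7], [66, 12, 9, 16, 98]), 'yellow': ([348.0, 297.7], [78, 70, 11, 17, 138]), 'blue': ([281.8, 273.2], [13, 50, 9, 8, 52])}
top {'red': ([299.0, 222.4], [40, 127, 9, 12, 90]), 'yellow': ([276.3, 161.3], [16, 65, 11, 14, 109]), 'blue': ([342.2, 172.1], [83, 77, 9, 13, 79])}
red [0.5121 0.0501 0.1088] gap 0.0005
yellow [0.6538 0.106  0.1066] gap 0.0023
blue [ 0.6298 -0.0461  0.1178] gap 0.0034
centre [0.59928272 0.03665644] r 0.088195189228944
red 171.24638987039805
yellow 51.85030450185453
blue -69.73363040713771
mean ctr [0.59856985 0.03667093]
```

View pics/crop.png

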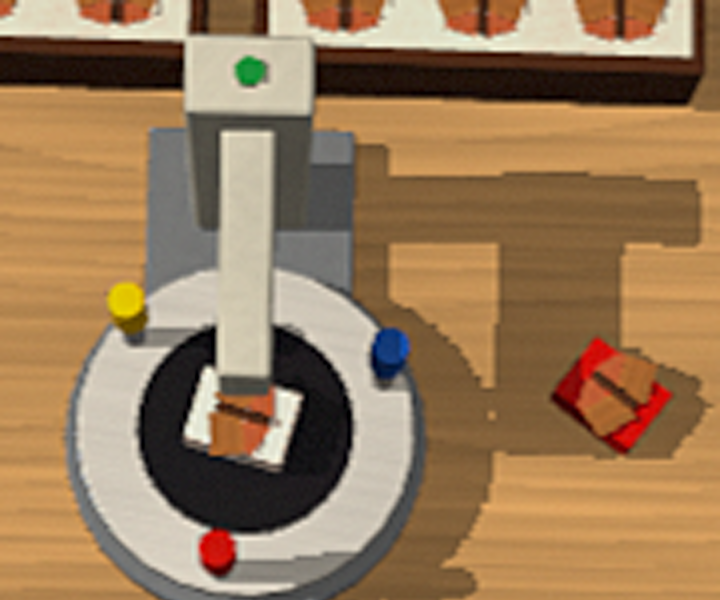

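The crop confirms three knobs on the stage: red at (217,550), yellow at (127,300) and blue at (390,350). The white block with the moth stands under the arm tip at (242,415), and the red block at (610,395) lies off to the side. Knob radius measures 88.2 mm, the axis is at (0.599, 0.037), and the knobs are at 171°, 52° and -70°. The plan is to take blue from -70° clockwise to about 45°, then take red.

apply_moves:
  plan:
    - [0, 0, 0, 0.1506]
    - [0, 0, 0, 0.1506]
    - [0, 0, 0, 0.1506]
    - [30, -47, 0, 0]
    - [30, -47, 0, 0]
    - [30, -47, 0, 0]
    - [30, -47, 0, 0]
    - [30, -47, 0, 0]
  gripper: 0.6
  squeeze: 20

```text
time: 1.2
ee_pos: [0.4346, -0.3481, 0.2245]
eef_rot: [1.0, -0.0, 0.0, -0.0]
force: [-0.2, -0.1, -0.3]
width: 0.0563
gripper_force: 0.0
```

apply_moves:
  plan:
    - [28, -43, 0, 0]
    - [28, -43, 0, 0]
    - [28, -43, 0, 0]
    - [28, -43, 0, 0]
    - [28, -43, 0, 0]
    - [28, -43, 0, 0]
    - [26, -44, 0, 0]
    - [0, 0, 35, 0]

```text
time: 2.2
ee_pos: [0.632, -0.0415, 0.1909]
eef_rot: [1.0, 0.004, 0.004, -0.002]
force: [-0.7, 0.2, -1.0]
width: 0.0565
gripper_force: 0.0
```

Run:
```python
from h import *
print(arm.read_state()['ee_pos'])
w=snap('wrist'); cv2.imwrite('pics/w1.png',w['img']); print(np.array(w['T']).round(3).tolist())
print(blobs(w['img'],100)); print(proj(w,[.629,-.046,.12]))
```

```text
[ 0.63199566 -0.04152806  0.19093408]
[[0.007, 0.974, 0.225, 0.699], [-1.0, 0.008, 0.0, -0.041], [-0.002, -0.225, 0.974, 0.351], [0.0, 0.0, 0.0, 1.0]]
{'red': [([487.9, 212.2], [459, 181, 58, 62, 1797]), ([525.0, 243.2], [499, 217, 50, 51, 727]), ([223.5, 270.4], [211, 256, 22, 26, 251])], 'yellow': [([70.2, 216.3], [41, 194, 58, 43, 1865])], 'blue': [([326.7, 257.8], [310, 242, 34, 34, 925])]}
(np.float64(327.92429664709), np.float64(264.6417936356679))
```

View pics/w1.png

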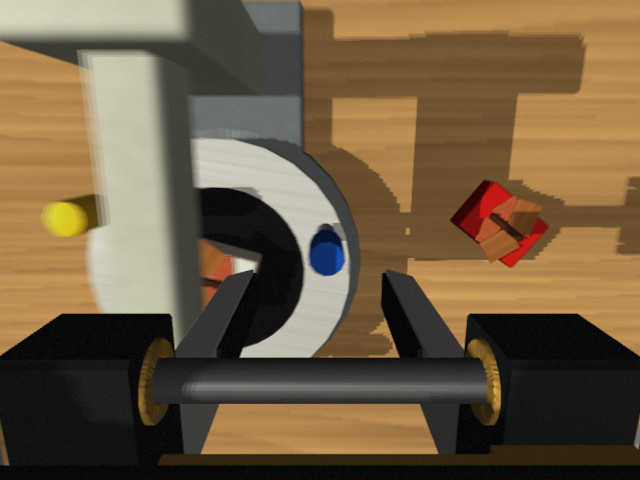

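The wrist view shows the blue knob at (327,258), centred between the jaws, with the scanner arm clear on the left. I'll go down and grip.

apply_moves:
  plan:
    - [2, 0, 25, 0]
    - [0, 0, 25, 0]
    - [0, 0, 24, 0]
    - [0, 0, 0, 0]

```text
time: 2.75
ee_pos: [0.628, -0.0484, 0.114]
eef_rot: [1.0, -0.001, -0.002, 0.0]
force: [0.7, 0.4, -0.3]
width: 0.0567
gripper_force: 0.0
```

apply_moves:
  plan:
    - [0, 0, 0, 0]
    - [0, 0, 0, 0]
    - [0, 0, 0, 0]
    - [0, 0, 0, 0]
  gripper: 0.1

```text
time: 3.25
ee_pos: [0.63, -0.0461, 0.1163]
eef_rot: [1.0, 0.0, 0.0, -0.001]
force: [-0.2, 2.9, 3.6]
width: 0.0219
gripper_force: 20.0
```

```bash
cat > arc.py <<'E'
import sys,numpy as np
c=np.array([.5993,.0367]);p=np.array(eval(sys.argv[1]))
d=p-c; a0=np.degrees(np.arctan2(d[1],d[0])); print('angle',a0,'r',np.hypot(*d))
a1=float(sys.argv[2]); n=int(sys.argv[3])
A=np.radians(np.linspace(a0,a1,n+1)); P=c+.088*np.stack([np.cos(A),np.sin(A)],1); P[0]=p
s=np.diff(P,axis=0)*1000
for i in range(0,n,8): print([[round(x),round(-y),0,0] for x,y in s[i:i+8]])
E
python3 - <<'E'
from cell import arm
s=arm.read_state(); print(s['ee_pos'],s['width'],s['gripper_force'],s['force'])
E
python3 arc.py "[.631,-.046]" -315 28
```

```text
[ 0.63004699 -0.04606918  0.11625231] 0.021860558978394694 20.00500738620758 [-0.19398417  2.90978123  3.62181875]
angle -69.02751333975367 r 0.08856737548330082
[[-13, 3, 0, 0], [-13, 2, 0, 0], [-13, 0, 0, 0], [-13, -2, 0, 0], [-13, -4, 0, 0], [-12, -6, 0, 0], [-11, -8, 0, 0], [-10, -10, 0, 0]]
[[-8, -11, 0, 0], [-6, -12, 0, 0], [-4, -13, 0, 0], [-2, -13, 0, 0], [0, -13, 0, 0], [2, -13, 0, 0], [4, -13, 0, 0], [6, -12, 0, 0]]
[[8, -11, 0, 0], [9, -10, 0, 0], [11, -8, 0, 0], [12, -7, 0, 0], [13, -5, 0, 0], [13, -3, 0, 0], [13, -1, 0, 0], [13, 1, 0, 0]]
[[13, 3, 0, 0], [12, 5, 0, 0], [11, 7, 0, 0], [10, 9, 0, 0]]
```

Gripped (22 mm wide, 20 N). Turning.

apply_moves:
  plan:
    - [-13, 3, 0, 0]
    - [-13, 2, 0, 0]
    - [-13, 0, 0, 0]
    - [-13, -2, 0, 0]
    - [-13, -4, 0, 0]
    - [-12, -6, 0, 0]
    - [-11, -8, 0, 0]
    - [-10, -10, 0, 0]

```text
time: 4.25
ee_pos: [0.5346, -0.0212, 0.1163]
eef_rot: [1.0, 0.0, 0.004, -0.001]
force: [7.6, 5.9, -3.4]
width: 0.0215
gripper_force: 20.0
```

apply_moves:
  plan:
    - [-8, -11, 0, 0]
    - [-6, -12, 0, 0]
    - [-4, -13, 0, 0]
    - [-2, -13, 0, 0]
    - [0, -13, 0, 0]
    - [2, -13, 0, 0]
    - [4, -13, 0, 0]
    - [6, -12, 0, 0]

```text
time: 5.25
ee_pos: [0.5227, 0.0772, 0.1161]
eef_rot: [1.0, -0.0, -0.001, 0.0]
force: [-0.6, -1.1, 10.7]
width: 0.0217
gripper_force: 20.0
```

```bash
python3 - <<'E'
from h import *
s=snap('top'); cv2.imwrite('pics/t2.png',cv2.resize(s['img'][70:270,180:440],None,fx=3,fy=3)); 
s=snap('scene'); print(arm.read_state()['ee_pos'])
E
python3 arc.py "[.525,.079]" 43 12
```

```text
[0.52372651 0.07925249 0.11614933]
angle 150.3465524822009 r 0.08549725141780877
[[6, -13, 0, 0], [9, -10, 0, 0], [11, -8, 0, 0], [12, -7, 0, 0], [13, -5, 0, 0], [13, -3, 0, 0], [14, -1, 0, 0], [14, 2, 0, 0]]
[[13, 4, 0, 0], [12, 6, 0, 0], [11, 8, 0, 0], [10, 9, 0, 0]]
```

View pics/t2.png

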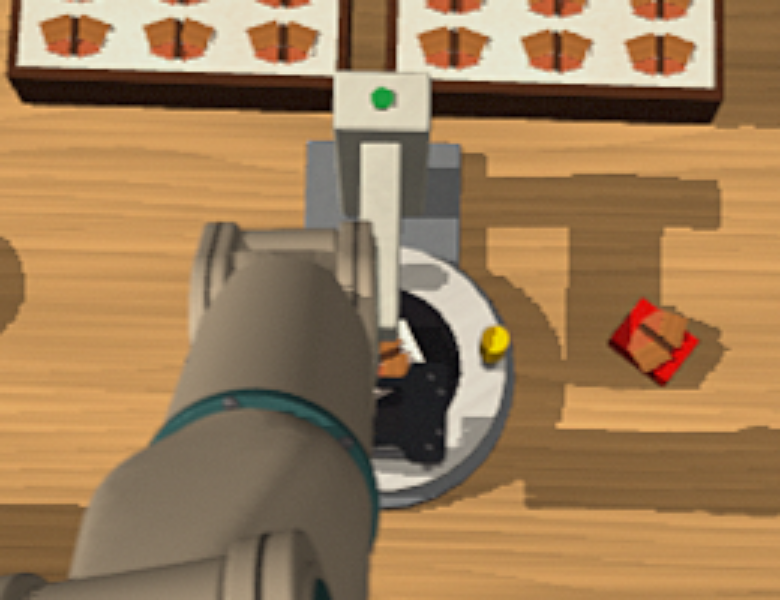

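The top view shows the yellow knob now at (495,343) on the right. The stage has turned about 140° with the block still in the middle. Carrying on.

apply_moves:
  plan:
    - [6, -13, 0, 0]
    - [9, -10, 0, 0]
    - [11, -8, 0, 0]
    - [12, -7, 0, 0]
    - [13, -5, 0, 0]
    - [13, -3, 0, 0]
    - [14, -1, 0, 0]
    - [14, 2, 0, 0]

```text
time: 6.35
ee_pos: [0.6149, 0.124, 0.1162]
eef_rot: [1.0, 0.0, -0.001, -0.001]
force: [0.1, 2.6, 9.1]
width: 0.0214
gripper_force: 20.0
```

apply_moves:
  plan:
    - [13, 4, 0, 0]
    - [12, 6, 0, 0]
    - [11, 8, 0, 0]
    - [5, 5, 0, 0]
    - [0, 0, 0, 0]
    - [0, 0, 0, 0]

```text
time: 7.1
ee_pos: [0.6588, 0.1031, 0.1163]
eef_rot: [1.0, 0.001, 0.002, -0.002]
force: [5.7, 6.1, 3.0]
width: 0.0214
gripper_force: 20.0
```

apply_moves:
  plan:
    - [0, 0, 0, 0]
    - [0, 0, 0, 0]
    - [0, 0, 0, 0]
    - [0, 0, -40, 0]
    - [0, 0, -40, 0]
    - [0, 0, -40, 0]
    - [0, 0, 0, 0]
  gripper: 0.45

```text
time: 7.98
ee_pos: [0.6585, 0.0989, 0.2389]
eef_rot: [1.0, -0.0, 0.003, -0.0]
force: [-0.3, 0.1, -0.6]
width: 0.0422
gripper_force: 0.0
```

apply_moves:
  plan:
    - [-8, 38, 0, 0]
    - [-8, 38, 0, 0]
    - [-8, 38, 0, 0]
    - [-8, 36, 0, 0]
    - [0, 0, 0, 0]
    - [0, 0, 0, 0]

```text
time: 8.72
ee_pos: [0.6244, -0.0497, 0.2345]
eef_rot: [1.0, 0.0, -0.001, -0.001]
force: [0.0, -0.2, 0.2]
width: 0.0422
gripper_force: 0.0
```

Run:
```python
from h import *
w=snap('wrist'); cv2.imwrite('pics/w2.png',w['img'])
s=arm.read_state(); print(s['ee_pos'],s['width'],s['force'])
print(blobs(w['img'],100)); print(proj(w,[.6265,-.047,.12]))
for k,v in blobs(w['img'],100).items():
  for b in v: print(k,plane(w,*b[0],.117).round(4))
```

```text
[ 0.62460182 -0.04895506  0.23465326] 0.04227983590925961 [ 0.14010355  0.731025   -0.60935311]
{'red': [([460.2, 191.7], [434, 164, 52, 56, 1459]), ([494.2, 219.7], [471, 196, 45, 46, 611]), ([314.1, 234.3], [299, 220, 31, 30, 748]), ([219.5, 243.8], [208, 237, 26, 18, 288])], 'yellow': [], 'blue': [([88.4, 190.3], [72, 175, 34, 32, 806])]}
(np.float64(315.96998619469116), np.float64(237.22392231606048))
red [ 0.6569 -0.143   0.117 ]
red [ 0.6379 -0.1675  0.117 ]
red [ 0.6278 -0.0457  0.117 ]
red [0.6212 0.0192 0.117 ]
blue [0.6579 0.1043 0.117 ]
```

View pics/w2.png

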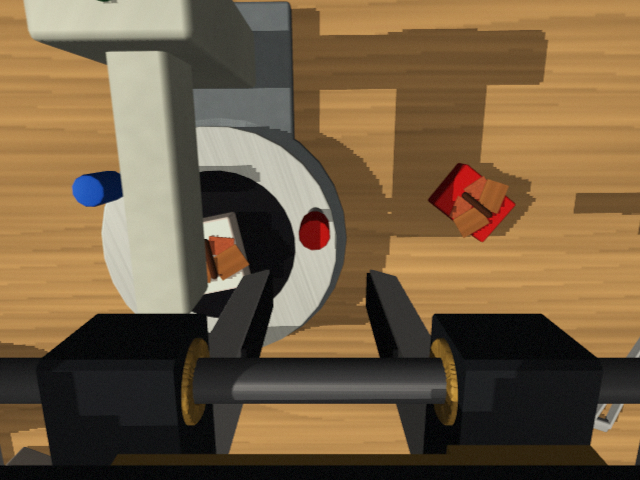

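The wrist view shows the red knob at (314,234), so at (0.628, -0.046), and the block undisturbed. The red block at (470,200) is not meant. Going down on the red knob.

apply_moves:
  plan:
    - [2, -3, 40, 0]
    - [0, 0, 40, 0]
    - [0, 0, 30, 0]
    - [0, 0, 9, 0]
    - [0, 0, 0, 0]

```text
time: 9.4
ee_pos: [0.627, -0.0468, 0.1163]
eef_rot: [1.0, 0.001, -0.0, -0.0]
force: [-0.3, -0.5, -0.4]
width: 0.0425
gripper_force: 0.0
```

apply_moves:
  plan:
    - [0, 0, 0, 0]
    - [0, 0, 0, 0]
    - [0, 0, 0, 0]
    - [0, 0, 0, 0]
  gripper: 0.1

```text
time: 9.9
ee_pos: [0.6275, -0.0468, 0.1176]
eef_rot: [1.0, 0.0, 0.001, -0.001]
force: [-1.4, 3.0, 6.2]
width: 0.0217
gripper_force: 20.0
```

```bash
python3 arc.py "[.6275,-.046]" -315 28
```

```text
angle -71.17105817964698 r 0.08737579756431407
[[-13, 4, 0, 0], [-13, 1, 0, 0], [-13, -1, 0, 0], [-13, -3, 0, 0], [-13, -5, 0, 0], [-12, -6, 0, 0], [-11, -8, 0, 0], [-9, -10, 0, 0]]
[[-8, -11, 0, 0], [-6, -12, 0, 0], [-4, -13, 0, 0], [-2, -13, 0, 0], [0, -13, 0, 0], [2, -13, 0, 0], [4, -13, 0, 0], [6, -12, 0, 0]]
[[8, -11, 0, 0], [9, -10, 0, 0], [11, -8, 0, 0], [12, -6, 0, 0], [13, -5, 0, 0], [13, -3, 0, 0], [13, -1, 0, 0], [13, 1, 0, 0]]
[[13, 3, 0, 0], [12, 5, 0, 0], [11, 7, 0, 0], [10, 9, 0, 0]]
```

apply_moves:
  plan:
    - [-13, 4, 0, 0]
    - [-13, 1, 0, 0]
    - [-13, -1, 0, 0]
    - [-13, -3, 0, 0]
    - [-13, -5, 0, 0]
    - [-12, -6, 0, 0]
    - [-11, -8, 0, 0]
    - [-9, -10, 0, 0]

```text
time: 10.9
ee_pos: [0.5325, -0.0191, 0.1176]
eef_rot: [1.0, 0.0, 0.004, -0.0]
force: [6.2, 3.8, 2.7]
width: 0.0212
gripper_force: 20.0
```

apply_moves:
  plan:
    - [-8, -11, 0, 0]
    - [-6, -12, 0, 0]
    - [-4, -13, 0, 0]
    - [-2, -13, 0, 0]
    - [0, -13, 0, 0]
    - [1, -7, 0, 0]
    - [1, -6, 0, 0]
    - [0, 0, 0, 0]

```text
time: 11.9
ee_pos: [0.5141, 0.055, 0.1176]
eef_rot: [1.0, 0.0, 0.003, 0.0]
force: [2.8, 0.2, 7.4]
width: 0.0214
gripper_force: 20.0
```

apply_moves:
  plan:
    - [1, -5, 0, 0]
    - [1, -5, 0, 0]
    - [2, -5, 0, 0]
    - [2, -5, 0, 0]
    - [2, -4, 0, 0]
    - [0, 0, 0, 0]

```text
time: 12.65
ee_pos: [0.5224, 0.078, 0.1176]
eef_rot: [1.0, -0.0, 0.003, 0.001]
force: [4.8, -3.1, 6.3]
width: 0.0216
gripper_force: 20.0
```

apply_moves:
  plan:
    - [2, -3, 0, 0]
    - [2, -3, 0, 0]
    - [2, -3, 0, 0]
    - [0, 0, 0, 0]

```text
time: 13.15
ee_pos: [0.5277, 0.0869, 0.1176]
eef_rot: [1.0, -0.001, 0.002, 0.001]
force: [3.4, -0.7, 7.1]
width: 0.0214
gripper_force: 20.0
```

apply_moves:
  plan:
    - [2, -3, 0, 0]
    - [2, -3, 0, 0]
    - [2, -3, 0, 0]
    - [0, 0, 0, 0]

```text
time: 13.65
ee_pos: [0.5285, 0.0879, 0.1174]
eef_rot: [1.0, -0.003, -0.003, 0.005]
force: [-6.2, -16.2, 19.7]
width: 0.0215
gripper_force: 20.0
```

The stage has stopped: 16 N of tangential force and almost no advance. I'll ease the command back, then let go and lift.

apply_moves:
  plan:
    - [-4, 6, 0, 0]
    - [0, 0, 0, 0]

```text
time: 13.9
ee_pos: [0.5282, 0.0875, 0.1175]
eef_rot: [1.0, -0.001, 0.001, 0.002]
force: [0.1, -5.2, 10.9]
width: 0.0217
gripper_force: 20.0
```

apply_moves:
  plan:
    - [0, 0, 0, 0]
    - [0, 0, 0, 0]
    - [0, 0, -25, 0]
    - [0, 0, -40, 0]
    - [0, 0, -40, 0]
    - [-45, 0, -20, 0]
    - [-45, 0, 0, 0]
    - [-45, 0, 0, 0]
  gripper: 0.5

```text
time: 14.9
ee_pos: [0.3906, 0.0913, 0.2412]
eef_rot: [1.0, 0.0, -0.001, 0.0]
force: [-0.3, 0.4, 0.6]
width: 0.0473
gripper_force: 0.0
```

Run:
```python
from h import *
s=snap('scene'); print(arm.read_state()['ee_pos'])
t=snap('top')
a=cv2.resize(s['img'][220:380,250:390],None,fx=3,fy=3);b=cv2.resize(t['img'][90:250,250:370],None,fx=3,fy=3)
cv2.imwrite('pics/end.png',np.hstack([a,b]))
for n,q,(x0,y0,x1,y1) in(('scene',s,(265,220,375,330)),('top',t,(255,130,360,245))):
    for k,v in blobs(q['img'][y0:y1,x0:x1],20).items():
        for c,st in v:
            p=plane(q,c[0]+x0,c[1]+y0,.11); d=p[:2]-[.5993,.0367]; print(n,k,st[4],p[:2].round(3),np.degrees(np.arctan2(d[1],d[0])).round(1))
```

```text
[0.38302986 0.09047291 0.24034356]
scene red 102 [0.528 0.088] 144.6
scene yellow 134 [0.681 0.074] 24.5
scene blue 55 [ 0.586 -0.054] -98.2
top red 48 [0.528 0.084] 146.1
top yellow 101 [0.677 0.075] 26.4
top blue 91 [ 0.591 -0.05 ] -95.5
```

View pics/end.png

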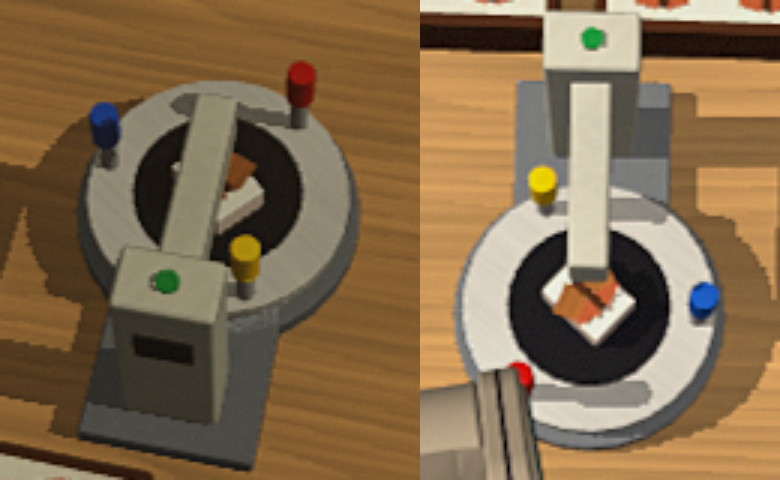

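The last views show red at 144.6° and the stage 386° past its start, against the stop. The block stands in the middle (590,300) and the hand is clear. Handing in.

```bash
python3 -c "
from cell import arm
print(arm.job_done())"
```

```text
the job is handed in; nothing more can be done
None
```

I turned the stage clockwise about 386° from its start, using the blue knob and then the red, until it stopped against its end stop; the moth block is still upright in the middle, the hand is clear, and the job is handed in (no verdict came back).

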